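# Clear the key-hook plate and click the hook cap onto its stud

### The arm

A 6-joint arm with a two-finger parallel gripper is mounted at the origin on the work surface. World frame = base frame: x ahead of the robot, y to its left, z up, the work surface at z = 0. Lengths are in m, angles in degrees, forces in N, time in s.
With the tool pointing down it reaches from about 0.275 to 0.775 m from the base axis. Payload 14.6 kg.
Tool frame: the origin (TCP) lies on the centre line of the jaws, within the pads' length; the fingertips stand 17 mm ahead of it and the grasp point (between the pads) lies 2 mm behind it; z points along the fingers, y is the line along which they close (so a half turn about z gives the same grasp; the last joint's range is limited). The gripper opens to 85 mm and grips with 20 to 120 N. Pads are 22 mm wide; open, the fingers measure 114 mm over their backs; the gripper's body (76 mm by 85 mm) begins 54 mm behind the grasp point. The pads swing forward as they close: fully open they stand 13 mm farther back than shut.
Start: joints at [-82.981, 15.075, -2.767, 72.158, 0, 81.102], TCP at [0.144, -0.505, 0.248] pointing down, gripper open.
Joint ranges: [-151.79, 151.79], [-50.71, 97.33], [-67.44, 78.34], [-121.81, 120.89], [-77.56, 73.72], [-180, 180]. Speed limits (degrees/s): [108.29, 108.29, 147.25, 159.86, 180, 180].

### API

Orientations are given as [roll, pitch, yaw] about the fixed x, y, z axes, in that order (R = Rz(yaw) Ry(pitch) Rx(roll)).
In Python, from workcell import bot, optics gives the robot as it stands.
- The arm moves only by the shell command python3 -m pendant 'ROWS' [FORCE]. ROWS is a JSON object of lists of equal length, an entry for each row: "linear": the shift along the tool's x, y, z in cm, a list of three; "angular": the turn, a rotation vector about the tool's x, y, z in degrees, a list of three; "gripper": the opening in per cent of the stroke, from 0 (shut) to 100 (fully open). In form: {"linear": [[x, y, z], ...], "angular": [[wx, wy, wz], ...], "gripper": [gripper, ...]}. A call has 1 to 20 rows; each row shifts and turns the commanded pose from where the row before left it, along the tool's axes as they then stand; what a row does not reach is not made up. A row lasts 1/12 s, in which the tool goes at most 41.7 mm and 7.16 degrees, less where a joint would pass 70% of its speed; a pose out of reach is approached as far as the arm can. A call with a gripper value outside its range is refused whole. The fingers move at their own pace and stop on an object; FORCE is the grip in N (left out, the last holds). Time passes only in rows, so rows that do not move let the fingers close. It gives the time, the measured TCP pose, the force, the opening and the grip force at its end, in the units of the state.
- bot.get_state(): the state, without advancing time (a new reading comes with each control period).
- optics.capture(name): name is "side" or "top"; returns the picture (400x640x3 uint8, red, green, blue); there is no depth.
- optics.get_calibration(name): a dict with "fx", "fy", "cx", "cy" (pixels), "extrinsics" (4x4, takes a point from camera to world coordinates). Camera axes: x right, y down, z forward; pixel columns grow to the right and rows downward; lengths in m; the calibration is good to about 2 mm. A picture is of the moment at which its call begins. get_calibration takes no time and is no camera call.
- bot.hand_in(): hands the job in; it is judged then, once.
The state is a dict: "clock": time; "qpos": joint angles; "dq": joint speeds; "joint_torque": joint torques, N m; "position": TCP position; "orientation": TCP orientation; "force": force on the tool from outside, world axes, zero at the start; "wrist_torque": the same for the moment, N m; "gripper_width": opening from 0.0 (shut) to 1.0 (fully open); "gripper_force": force on a finger pad.
Only numpy, scipy, OpenCV 4.12 (cv2) and the standard library are available. Lean on these libraries where they do the work, as an engineer would, in place of code of your own. Each camera call takes 0.05 s, during which the arm holds its last target. There are 200 camera calls.

### The job

Stone chips from the bead loop have ended up on the aluminium key-hook plate: take the grey scraper block, push all four chips off the plate onto the shelf with it (not with the fingers), and put the scraper down on the shelf, off the plate. Then set the aluminium hook cap upright on the plate's stud and press it down until it clicks and sits flush on the plate; keep pressing after the click and finish still holding it down with a firm push of about 10 N, without letting go. Leave the bowl, tulip, bell and comb where they stand.

Things in the scene. Friction and masses are not known exactly. Their poses are not given: they have to be found in the camera images.
- plate: Aluminium key-hook base plate, fixed flat on the shelf: 100 mm along its x, 150 mm along its y, 8 mm thick. Origin: centre of its underside, z up. The stud stands on it at x 0, y +45 mm; the chips lie on the other part, everywhere with their centres between x -31 and +35 mm and y -57 and -3 mm.
- stud (a point): Top centre of the steel stud on the plate: 26 mm above the shelf, 18 mm above the plate's top. The stud is 26 mm in diameter with a conical tip (16 mm across at the top, full width from 6 mm below the top). Four sprung balls stand out of its sides by 4.5 mm, centred 8.8 mm above the plate's top.
- home (a point): Centre of the stud's foot, on the plate's top, 8 mm above the shelf: where the cap's underside centre ends, at any yaw. Pushed down, the cap meets the balls 13 mm above this point; resistance rises to a peak of 7 to 11 N 8 to 10 mm above it, then falls; from about 5 mm above it the cap snaps down by itself (the push turns into a pull), then rests on the rigid plate.
- cap: Aluminium hook cap, about 90 g, loose on the shelf, mouth down: a cup 46 mm in diameter, 24 mm high, open underneath (mouth 30 mm wide with a 3 mm high inner lip, 38 mm above it), with an upright round grip post on top, 20 mm in diameter, 24 to 64 mm above the underside. Two small hooks reach to x +42 and -42 mm, up to 22 mm high. Origin: centre of its underside, z up.
- scraper: Grey plastic scraper block with a black rubber foot, standing on the shelf: 24 mm thick along its x (foot 20 mm), 85 mm long along its y, 55 mm high, 100 g or so. Origin: centre of its underside, z up. Gripped across its thickness from above.
- chip0: Silver-grey hematite chip, a rounded block 16 x 13 x 9 mm, 10 g, lying loose on the plate at the start. Origin: centre of its underside, z up.
- chip1: Silver-grey hematite chip, a rounded block 16 x 13 x 9 mm, 10 g, lying loose on the plate at the start. Origin: centre of its underside, z up.
- chip2: Silver-grey hematite chip, a rounded block 16 x 13 x 9 mm, 10 g, lying loose on the plate at the start. Origin: centre of its underside, z up.
- chip3: Silver-grey hematite chip, a rounded block 16 x 13 x 9 mm, 10 g, lying loose on the plate at the start. Origin: centre of its underside, z up.
- bowl: Shallow glass bowl with the bead loop lying in it, 128 mm wide, 30 mm high; bystander. Origin: centre of its underside.
- tulip: White ceramic tulip figurine, foot 56 mm across, 108 mm high; bystander. Origin: centre of its underside.
- bell: Chrome tap bell on a black foot, 84 mm across, 59 mm high; bystander. Origin: centre of its underside.
- comb: Black folded plastic comb, 125 mm along its y, 33 mm wide, 12 mm high; bystander. Origin: centre of its underside.
Things that resemble listed ones, but are neither listed nor needed, are in the scene too. Of the things that look like the scraper, the larger one is meant. What is shaped like the plate but blue is not meant.

How it is judged (in metres and radians):
On the way, in this order (a step that is already met when the one before it is completed fails the run):
1. all four chips are off the plate while the scraper block is held ((x of chip0 in the frame of plate above 0.05 m or x of chip0 in the frame of plate below -0.05 m or y of chip0 in the frame of plate above 0.075 m or y of chip0 in the frame of plate below -0.075 m) and (x of chip1 in the frame of plate above 0.05 m or x of chip1 in the frame of plate below -0.05 m or y of chip1 in the frame of plate above 0.075 m or y of chip1 in the frame of plate below -0.075 m) and (x of chip2 in the frame of plate above 0.05 m or x of chip2 in the frame of plate below -0.05 m or y of chip2 in the frame of plate above 0.075 m or y of chip2 in the frame of plate below -0.075 m) and (x of chip3 in the frame of plate above 0.05 m or x of chip3 in the frame of plate below -0.05 m or y of chip3 in the frame of plate above 0.075 m or y of chip3 in the frame of plate below -0.075 m) and contact force between the fingers and scraper above 1 N), for 0.1 s.
2. the scraper block is put down on the shelf, off the plate, and let go (contact force between the fingers and scraper below 0.1 N and contact force between scraper and plate below 0.1 N and height (world z) of scraper between -0.01 and 0.03 m and linear speed of scraper below 0.03 m/s), for 0.2 s.
3. the cap is clicked home on the stud and pressed on after the click (z of cap in the frame of plate below 0.01 m and horizontal distance between cap and stud below 0.003 m and angle between cap's own z axis and vertical below 0.06 rad and contact force between cap and plate above 4 N and contact force between the fingers and cap above 2 N), for 0.5 s.
At the end, for the whole second after the job is handed in: Cap clicked home: underside within 2 mm of the plate, within 3 mm of the stud axis, upright within 3.4 degrees, pressed by the fingers with over 4 N between cap and plate. Centres of all four chips outside the plate, on the shelf. Scraper at rest on the shelf, off the plate, let go (all of step 2 and all of step 3 and (x of chip0 in the frame of plate above 0.05 m or x of chip0 in the frame of plate below -0.05 m or y of chip0 in the frame of plate above 0.075 m or y of chip0 in the frame of plate below -0.075 m) and (x of chip1 in the frame of plate above 0.05 m or x of chip1 in the frame of plate below -0.05 m or y of chip1 in the frame of plate above 0.075 m or y of chip1 in the frame of plate below -0.075 m) and (x of chip2 in the frame of plate above 0.05 m or x of chip2 in the frame of plate below -0.05 m or y of chip2 in the frame of plate above 0.075 m or y of chip2 in the frame of plate below -0.075 m) and (x of chip3 in the frame of plate above 0.05 m or x of chip3 in the frame of plate below -0.05 m or y of chip3 in the frame of plate above 0.075 m or y of chip3 in the frame of plate below -0.075 m) and height (world z) of each of chip0, chip1, chip2, chip3 above -0.01 m); the arm keeps its last pose, push and grip.
It fails at once if a chip is touched with the fingers (contact force between the fingers and chip0 above 0.5 N or contact force between the fingers and chip1 above 0.5 N or contact force between the fingers and chip2 above 0.5 N or contact force between the fingers and chip3 above 0.5 N).
It fails at once if a bystander is disturbed (moved more than 20 mm) (distance of any of bowl, tulip, bell, comb from where it was at the start of the episode above 0.02 m).
It also fails if it takes over 72 s, if anything falls off the work surface, if the arm or the gripper's body presses on something with over 40 N, if the wrist force passes 120 N, or if a joint passes its speed limit or range.

## Working session

There is one attempt and no reset: what is moved stays moved. The work goes in short steps, Python scripts to look and compute and a shell command to move; the robot and the scene stay as the last step left them, time stands still between calls to the robot, and variables do not carry over. Pictures are saved under pics/ and viewed, at most 10 in all, crops included, and the job is handed in when it is done.

```bash
mkdir -p pics; ls; python3 - <<'E'
from workcell import bot, optics
import cv2,numpy as np
for n in("top","side"):
    im=optics.capture(n); cv2.imwrite(f"pics/{n}0.png",im[:,:,::-1]); c=optics.get_calibration(n)
    print(n,c["fx"],c["fy"],c["cx"],c["cy"]);print(np.round(c["extrinsics"],4))
print(bot.get_state())
E
```

```text
pics
top 454.66437605605626 454.66437605605626 322.44528176910535 194.89450590984464
[[-0.0029 -0.994   0.109   0.4204]
 [-1.      0.0034  0.0046 -0.0218]
 [-0.0049 -0.109  -0.994   1.2106]
 [ 0.      0.      0.      1.    ]]
side 370.7218678828798 370.7218678828798 317.8680041694198 199.9409908848924
[[ 0.8874 -0.2761  0.3692  0.273 ]
 [-0.4606 -0.4967  0.7357 -0.6144]
 [-0.0197 -0.8229 -0.5679  0.4966]
 [ 0.      0.      0.      1.    ]]
{'clock': 0.1, 'qpos': array([-8.29817329e+01,  1.50976014e+01, -2.80054807e+00,  7.21585265e+01,
        5.83570935e-04,  8.11030313e+01]), 'dq': array([-0.08922811, -0.06081898,  0.11677712,  0.03348664,  0.10801853,
        0.03149638]), 'joint_torque': array([ 2.90868891e-03, -6.38576603e+01,  3.85063791e+01,  9.96411487e-03,
       -1.62108927e-04, -3.14980400e-05]), 'position': array([ 0.14394107, -0.50463991,  0.24785684]), 'orientation': array([-1.79944096e+02, -9.34193707e-03,  1.59152310e+01]), 'force': array([0.39166681, 0.55728032, 0.25767627]), 'wrist_torque': array([-0.01500893,  0.04454164,  0.02069914]), 'gripper_force': 0.0, 'gripper_width': 1.0018358303169836}
```

View pics/top0.png

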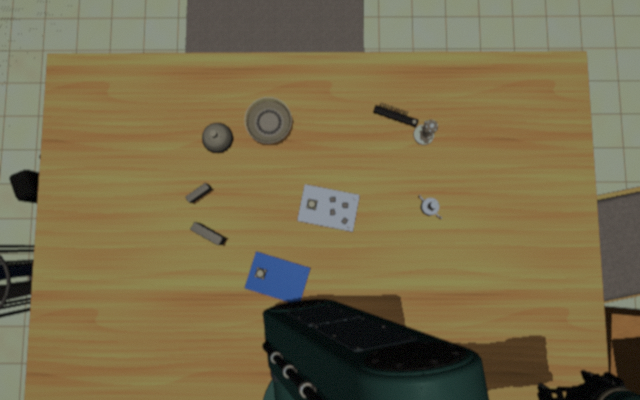

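View pics/side0.png

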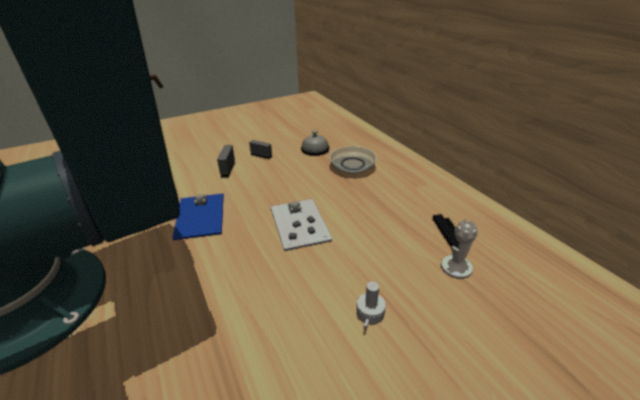

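The top view shows the plate at (328,208), its stud at (312,204), and four chips at (333,199), (345,205), (333,212) and (345,221). The cap is at (430,206). 

Candidates:
- **Scraper:** (199,193) or (208,234). The second looks larger.
- **Plate:** the white one at (328,208). The blue one at (278,276) is not meant.
- **Cap:** only (430,206). 

Next I measure these and check them in one close crop.

```bash
cat > h.py <<'E'
import cv2,numpy as np
from workcell import bot,optics
def ray(n,u,v,z):
    c=optics.get_calibration(n);E=np.array(c["extrinsics"])
    d=E[:3,:3]@np.array([(u-c["cx"])/c["fx"],(v-c["cy"])/c["fy"],1]);o=E[:3,3]
    return o+d*(z-o[2])/d[2]
def proj(n,p):
    c=optics.get_calibration(n);E=np.array(c["extrinsics"])
    q=E[:3,:3].T@(np.array(p)-E[:3,3]);return np.array([c["fx"]*q[0]/q[2]+c["cx"],c["fy"]*q[1]/q[2]+c["cy"]])
def blobs(mask,mn=12):
    cs,_=cv2.findContours(mask.astype(np.uint8),cv2.RETR_EXTERNAL,cv2.CHAIN_APPROX_NONE)
    return [c for c in cs if cv2.contourArea(c)>=mn]
E
cat > m.py <<'E'
from h import *
im=optics.capture("top");hsv=cv2.cvtColor(im,cv2.COLOR_RGB2HSV);S=hsv[...,1]
low=S<75
low[:80]=0;low[250:]=0;low[:,:150]=0;low[:,480:]=0
for c in blobs(low):
    r=cv2.minAreaRect(c);b=cv2.boxPoints(r)
    print("px",np.round(r[0],1),np.round(r[1],1),"area",cv2.contourArea(c))
    for z in(0.008,0.055):
        w=np.array([ray("top",u,v,z)[:2] for u,v in b]);print("  z",z,"ctr",np.round(w.mean(0)*1000,1),"sides",np.round(np.linalg.norm(w[1]-w[0])*1000),np.round(np.linalg.norm(w[2]-w[1])*1000),"ang01",np.round(np.degrees(np.arctan2(*(w[1]-w[0])[::-1])),1))
cv2.imwrite("pics/crop.png",np.hstack([cv2.resize(im[170:250,180:240],(390,520),interpolation=2),cv2.resize(im[175:235,295:365],(400,520),interpolation=2)])[:,:,::-1])
print(im[204:220:3,325:355:5].tolist()[:2],S[204,430],S[230,208])
E
python3 m.py
```

```text
px [207.5 233.6] [35.2  9.6] area 286.5
  z 0.008 ctr [450.7 287.7] sides 25.0 94.0 ang01 -27.7
  z 0.055 ctr [449.5 275.6] sides 24.0 90.0 ang01 -27.7
px [430. 207.] [25.1 18.7] area 273.0
  z 0.008 ctr [ 519.2 -301.2] sides 50.0 66.0 ang01 -81.4
  z 0.055 ctr [ 515.3 -290.3] sides 48.0 64.0 ang01 -81.4
px [328.1 207.4] [57.7 38.8] area 2129.5
  z 0.008 ctr [519.1 -31.1] sides 104.0 154.0 ang01 -11.1
  z 0.055 ctr [515.2 -30.8] sides 99.0 148.0 ang01 -11.1
px [197.8 192.6] [ 8.5 25.5] area 179.0
  z 0.008 ctr [559.6 316. ] sides 67.0 23.0 ang01 -53.9
  z 0.055 ctr [554.1 302.8] sides 65.0 22.0 ang01 -53.9
px [217.  137.5] [27. 28.] area 611.0
  z 0.008 ctr [709.4 268.2] sides 76.0 74.0 ang01 -90.2
  z 0.055 ctr [698.1 256.8] sides 73.0 72.0 ang01 -90.2
px [424.4 131.1] [20.2 26.8] area 390.5
  z 0.008 ctr [ 724.8 -292. ] sides 74.0 54.0 ang01 -21.4
  z 0.055 ctr [ 712.9 -281.5] sides 71.0 52.0 ang01 -21.4
px [395.7 115.5] [43.3  6.2] area 205.0
  z 0.008 ctr [ 768.3 -215.3] sides 17.0 117.0 ang01 -19.8
  z 0.055 ctr [ 754.7 -207.8] sides 17.0 113.0 ang01 -19.8
px [268. 120.] [45.3 45.3] area 1586.0
  z 0.008 ctr [757.5 130.8] sides 124.0 126.0 ang01 -43.9
  z 0.055 ctr [744.3 124.8] sides 119.0 121.0 ang01 -43.9
[[[142, 149, 160], [141, 148, 158], [140, 147, 157], [138, 147, 155], [89, 86, 82], [141, 147, 157]], [[141, 149, 158], [140, 148, 157], [140, 147, 156], [141, 149, 157], [93, 93, 93], [141, 149, 157]]] 20 33
```

View pics/crop.png

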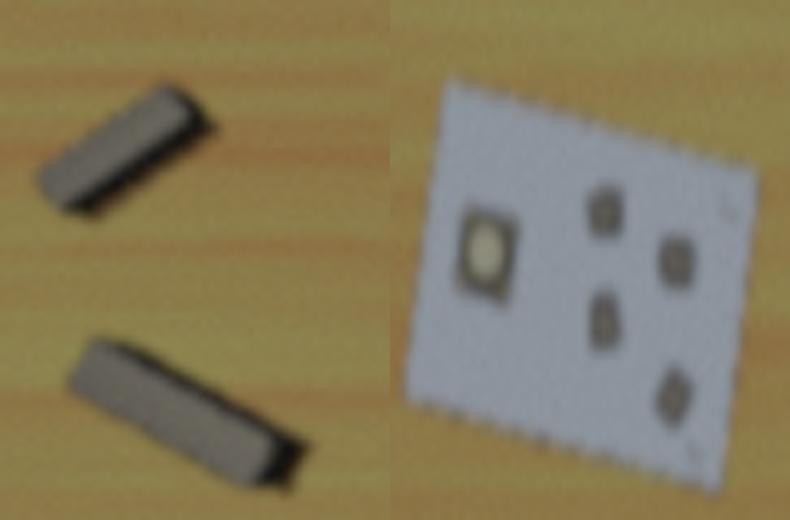

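The crop shows the lower block, with its grey top face spanning roughly (190,229) to (223,237), is clearly the larger one (94 vs 67 mm), so that is the scraper. The white plate has the stud on its left and the chips on its right.

```bash
cat > t.py <<'E'
from h import *
def to(p,yaw=None):
    from scipy.spatial.transform import Rotation as R
    s=bot.get_state();M=R.from_euler("xyz",s["orientation"],degrees=True).as_matrix()
    d=M.T@(np.array(p)-s["position"])*100
    dy=0 if yaw is None else -((yaw-s["orientation"][2]+180)%360-180)
    print("tool shift cm",np.round(d,2),"then turn about tool z",np.round(dy,2),"| tcp",np.round(s["position"],4),np.round(s["orientation"],2),"F",np.round(s["force"],1))
E
python3 - <<'E'
from t import *
px=[(190.5,229.2),(195.4,222.3),(223.1,236.9),(218.5,244.9)]
w=np.array([ray("top",u,v,.055)[:2] for u,v in px]);print(np.round(w*1e3),w.mean(0))
l=w[1]+w[0]-w[2]-w[3];print("long dir",np.degrees(np.arctan2(l[1],l[0])),np.linalg.norm(l)/2)
P=np.array([.5191,-.0311]);a=np.radians(-11.1);ex=np.array([np.cos(a),np.sin(a)]);ey=np.array([-ex[1],ex[0]])
print("stud pred",P+.045*ey,"px stud",ray("top",312,203.8,.026))
for x,y in[(605,212),(676,263),(604,322),(675,397)]:
    q=ray("top",295+(x-390)/5.714,175+y/8.667,.0155)[:2]-P;print("chip",np.round([q@ex*1e3,q@ey*1e3],1))
to([.40,-.15,.25]);
E
```

```text
[[461. 319.]
 [478. 307.]
 [441. 236.]
 [421. 247.]] [0.45016168 0.27704207]
long dir 61.74838148693263 0.08138311181624779
stud pred [0.52776349 0.01305817] px stud [0.52701316 0.01104628 0.026     ]
chip [22.1 -7.9]
chip [ 13. -43.]
chip [-11.  -13.8]
chip [-27.1 -50.1]
tool shift cm [ 34.35 -27.09  -0.18] then turn about tool z 0 | tcp [ 0.1439 -0.5047  0.2479] [-1.7995e+02 -1.0000e-02  1.5920e+01] F [1.  0.5 0.2]
```

```bash
python3 -m pendant '{"linear":[[2,-1.5,0],[2,-1.5,0],[2,-1.5,0],[2,-1.5,0],[2,-1.5,0],[2,-1.5,0],[2,-1.5,0],[2,-1.5,0],[2,-1.5,0],[2,-1.5,0],[2,-1.5,0],[2,-1.5,0],[2,-1.5,0],[2,-1.5,0],[2,-1.5,0],[2,-1.5,0],[2,-2,0],[0,-1,0],[0,0,0]],"angular":[[0,0,0],[0,0,0],[0,0,0],[0,0,0],[0,0,0],[0,0,0],[0,0,0],[0,0,0],[0,0,0],[0,0,0],[0,0,0],[0,0,0],[0,0,0],[0,0,0],[0,0,0],[0,0,0],[0,0,0],[0,0,0],[0,0,0]],"gripper":[100,100,100,100,100,100,100,100,100,100,100,100,100,100,100,100,100,100,100]}' 40; python3 -c "
from t import *
to([.45,.277,.15],62)"
```

```text
clock: 1.73
position: [0.3967, -0.1502, 0.2482]
orientation: [-180.0, 0.0, 16.1]
force: [-0.2, -1.2, 0.3]
gripper_width: 0.996
gripper_force: 0.0
tool shift cm [ 16.96 -39.56   9.84] then turn about tool z -45.92 | tcp [ 0.3967 -0.1502  0.2482] [-1.7996e+02  3.0000e-02  1.6080e+01] F [-0.2 -1.2  0.3]
```

```bash
python3 -m pendant '{"linear":[[1.3,-3,0.7],[1.3,-3,0.7],[1.3,-3,0.7],[1.3,-3,0.7],[1.3,-3,0.7],[1.3,-3,0.7],[1.3,-3,0.7],[1.3,-3,0.7],[1.3,-3,0.7],[1.3,-3,0.7],[1.3,-3,0.7],[1.3,-3,0.7],[1.4,-3.5,0.7],[0,0,0],[0,0,0],[0,0,0],[0,0,0],[0,0,0],[0,0,0],[0,0,0]],"angular":[[0,0,0],[0,0,0],[0,0,0],[0,0,0],[0,0,0],[0,0,0],[0,0,0],[0,0,0],[0,0,0],[0,0,0],[0,0,0],[0,0,0],[0,0,0],[0,0,-7],[0,0,-7],[0,0,-7],[0,0,-7],[0,0,-7],[0,0,-7],[0,0,-4]],"gripper":[100,100,100,100,100,100,100,100,100,100,100,100,100,100,100,100,100,100,100,100]}' 40; python3 -c "
from t import *
to([.45,.277,.044],62)
for n in('side','top'):
    im=optics.capture(n);cv2.imwrite('pics/a_%s.png'%n,im[:,:,::-1])
a=cv2.imread('pics/a_side.png')[90:210,160:340];b=cv2.imread('pics/a_top.png')[170:290,150:330]
cv2.imwrite('pics/a.png',np.hstack([cv2.resize(a,(400,267)),cv2.resize(b,(400,267))]))"
```

```text
clock: 3.4
position: [0.4613, 0.244, 0.1575]
orientation: [-179.1, -0.9, 64.8]
force: [-0.4, 0.0, -0.1]
gripper_width: 1.002
gripper_force: 0.0
tool shift cm [ 2.32 -2.25 11.43] then turn about tool z 2.76 | tcp [0.4613 0.244  0.1575] [-179.08   -0.93   64.76] F [-0.4  0.  -0.1]
```

View pics/a.png

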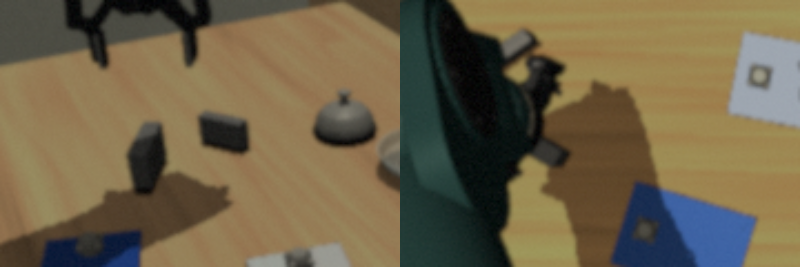

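The side view shows the open gripper above and behind the scraper. The arm is still lagging the command, so I let it settle.

```bash
python3 -m pendant '{"linear":[[0,0,0],[0,0,0]],"angular":[[0,0,0],[0,0,0]],"gripper":[100,100]}' ; python3 -c "
from t import *
to([.45,.277,.044],62)"
```

```text
clock: 3.67
position: [0.461, 0.2446, 0.1576]
orientation: [-179.1, -0.9, 64.2]
force: [-0.2, 0.1, -0.7]
gripper_width: 1.004
gripper_force: 0.0
tool shift cm [ 2.25 -2.21 11.43] then turn about tool z 2.24 | tcp [0.461  0.2446 0.1576] [-179.07   -0.93   64.24] F [-0.2  0.1 -0.7]
```

```bash
cat > t.py <<'E'
from h import *
from scipy.spatial.transform import Rotation as R
def to(p,yaw):
    s=bot.get_state();C=R.from_euler("xyz",s["orientation"],degrees=True)
    D=R.from_euler("xyz",[180,0,yaw],degrees=True)
    d=np.array(p)-s["position"]
    print("turn",np.round((C.inv()*D).as_rotvec(degrees=True),2),"then shift cm",np.round(D.inv().apply(d)*100,2),"(or shift before turn",np.round(C.inv().apply(d)*100,2),")| tcp",np.round(s["position"],4),np.round(s["orientation"],2),"F",np.round(s["force"],1),"w",round(s["gripper_width"],3),"gf",round(s["gripper_force"],1))
E
python3 -c "
from t import *
to([.45,.277,.044],62)"
```

```text
turn [-0.95 -0.91  2.25] then shift cm [ 2.34 -2.49 11.36] (or shift before turn [ 2.25 -2.21 11.43] )| tcp [0.461  0.2446 0.1576] [-179.07   -0.93   64.24] F [-0.2  0.1 -0.7] w 1.004 gf 0.0
```

```bash
python3 -m pendant '{"linear":[[0,0,0],[1,-1,0],[1.3,-1.5,0],[0,0,2],[0,0,2],[0,0,2],[0,0,0],[0,0,0]],"angular":[[-0.95,-0.9,2.2],[0,0,0],[0,0,0],[0,0,0],[0,0,0],[0,0,0],[0,0,0],[0,0,0]],"gripper":[100,100,100,100,100,100,100,100]}' ; python3 -c "
from t import *
to([.45,.277,.044],62)"
```

```text
clock: 4.33
position: [0.449, 0.2768, 0.0974]
orientation: [-179.9, 0.1, 62.2]
force: [-0.8, 0.3, 0.7]
gripper_width: 0.997
gripper_force: 0.0
turn [-0.06  0.05  0.15] then shift cm [0.06 0.08 5.34] (or shift before turn [0.07 0.08 5.34] )| tcp [0.449  0.2768 0.0974] [-1.7994e+02  5.0000e-02  6.2150e+01] F [-0.8  0.3  0.7] w 0.997 gf 0.0
```

```bash
python3 -m pendant '{"linear":[[0,0,1.8],[0,0,1.8],[0,0,1.7],[0,0,0],[0,0,0],[0,0,0],[0,0,0],[0,0,0],[0,0,0],[0,0,0],[0,0,0],[0,0,0],[0,0,0],[0,0,0]],"angular":[[0,0,0],[0,0,0],[0,0,0],[0,0,0],[0,0,0],[0,0,0],[0,0,0],[0,0,0],[0,0,0],[0,0,0],[0,0,0],[0,0,0],[0,0,0],[0,0,0]],"gripper":[100,100,100,100,20,10,0,0,0,0,0,0,0,0]}' 60; python3 -c "
from t import *
to([.45,.277,.1],62)"
```

```text
clock: 5.5
position: [0.4498, 0.2773, 0.0454]
orientation: [180.0, -0.1, 62.2]
force: [-1.1, -1.3, 9.1]
gripper_width: 0.272
gripper_force: 58.6
turn [ 0.05 -0.07  0.23] then shift cm [-0.01  0.03 -5.46] (or shift before turn [-0.01  0.04 -5.46] )| tcp [0.4498 0.2773 0.0454] [ 1.7995e+02 -7.0000e-02  6.2230e+01] F [-1.1 -1.3  9.1] w 0.272 gf 58.6
```

```bash
python3 -m pendant '{"linear":[[0,0,-1],[0,0,-2],[0,0,-2.5],[0,0,-2.5],[0,0,0],[0,0,0],[0,0,0]],"angular":[[0,0,0],[0,0,0],[0,0,0],[0,0,0],[0,0,-6],[0,0,-6],[0,0,-4.7]],"gripper":[0,0,0,0,0,0,0]}'; python3 -m pendant '{"linear":[[0,0,0],[0,0,0]],"angular":[[0,0,0],[0,0,0]],"gripper":[0,0]}'; python3 -c "
from t import *
to([.4397,-.0461,.125],78.9)"
```

```text
clock: 6.08
position: [0.4496, 0.2772, 0.1253]
orientation: [179.9, -0.0, 79.2]
force: [-0.7, 0.3, -1.0]
gripper_width: 0.271
gripper_force: 59.1
clock: 6.25
position: [0.4494, 0.2771, 0.1247]
orientation: [180.0, -0.0, 78.8]
force: [-0.5, -0.1, -1.9]
gripper_width: 0.267
gripper_force: 59.1
turn [ 0.01 -0.02 -0.13] then shift cm [-3.19e+01  5.27e+00 -3.00e-02] (or shift before turn [-31.89   5.35  -0.04] )| tcp [0.4494 0.2771 0.1247] [ 1.7999e+02 -2.0000e-02  7.8770e+01] F [-0.5 -0.1 -1.9] w 0.267 gf 59.1
```

```bash
python3 -m pendant '{"linear":[[-2,0.3,0],[-2.5,0.4,0],[-2.5,0.4,0],[-2.5,0.4,0],[-2.5,0.4,0],[-2.5,0.4,0],[-2.5,0.4,0],[-2.5,0.4,0],[-2.5,0.5,0],[-2.5,0.5,0],[-2.5,0.5,0],[-2.5,0.5,0],[-2.4,0.5,0],[0,0,0],[0,0,0],[0,0,0]],"angular":[[0,0,0],[0,0,0],[0,0,0],[0,0,0],[0,0,0],[0,0,0],[0,0,0],[0,0,0],[0,0,0],[0,0,0],[0,0,0],[0,0,0],[0,0,0],[0,0,0],[0,0,0],[0,0,0]],"gripper":[0,0,0,0,0,0,0,0,0,0,0,0,0,0,0,0]}'; python3 -c "
from t import *
to([.4397,-.0461,.0549],78.9)
im=optics.capture('side');cv2.imwrite('pics/b.png',cv2.resize(im[100:280,220:420],(667,600))[:,:,::-1])"
```

```text
clock: 7.58
position: [0.4429, -0.0465, 0.1245]
orientation: [-180.0, -0.0, 78.8]
force: [-0.9, 1.5, -2.0]
gripper_width: 0.275
gripper_force: 59.1
turn [-0.01 -0.03 -0.1 ] then shift cm [-0.02 -0.33  6.96] (or shift before turn [-0.03 -0.33  6.96] )| tcp [ 0.4429 -0.0465  0.1245] [-1.7999e+02 -3.0000e-02  7.8800e+01] F [-0.9  1.5 -2. ] w 0.275 gf 59.1
```

View pics/b.png

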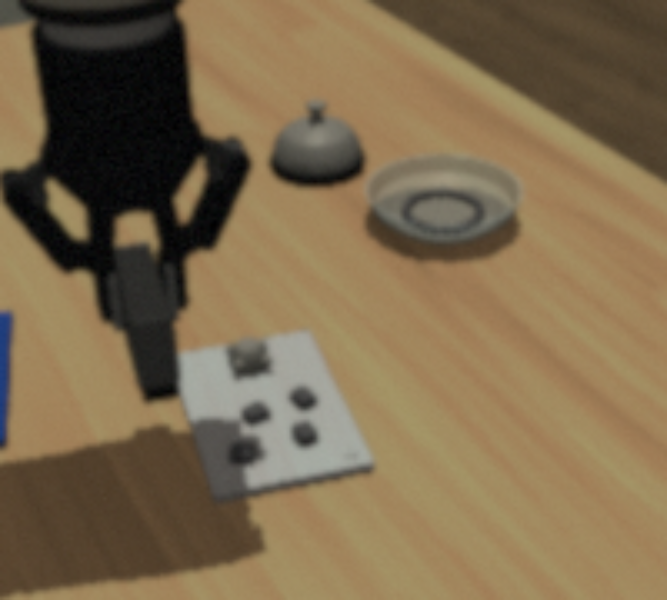

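The scraper hangs left of the plate's edge, aligned with it, and all four chips are ahead of it. I lower it and sweep along the plate's +x.

```bash
python3 -m pendant '{"linear":[[0,-0.3,2],[0,0,2],[0,0,1.5],[0,0,1],[0,0,0.45],[0,0,0],[0,0,0]],"angular":[[0,0,0],[0,0,0],[0,0,0],[0,0,0],[0,0,0],[0,0,0],[0,0,0]],"gripper":[0,0,0,0,0,0,0]}'; python3 -m pendant '{"linear":[[0,0.5,0],[0,0.7,0],[0,0.8,0],[0,0.8,0],[0,0.8,0],[0,0.8,0],[0,0.8,0],[0,0.8,0],[0,0.8,0],[0,0.8,0],[0,0.8,0],[0,0.8,0],[0,0.8,0],[0,0.8,0],[0,0.8,0],[0,0.8,0],[0,0.8,0],[0,0.8,0],[0,0.7,0],[0,0,0]],"angular":[[0,0,0],[0,0,0],[0,0,0],[0,0,0],[0,0,0],[0,0,0],[0,0,0],[0,0,0],[0,0,0],[0,0,0],[0,0,0],[0,0,0],[0,0,0],[0,0,0],[0,0,0],[0,0,0],[0,0,0],[0,0,0],[0,0,0],[0,0,0]],"gripper":[0,0,0,0,0,0,0,0,0,0,0,0,0,0,0,0,0,0,0,0]}'; python3 -c "
from t import *
to([.4397,-.0461,.0549],78.9)
im=optics.capture('side');cv2.imwrite('pics/c.png',cv2.resize(im[100:280,220:420],(667,600))[:,:,::-1])"
```

```text
clock: 8.22
position: [0.4403, -0.0457, 0.0554]
orientation: [180.0, -0.0, 79.0]
force: [0.5, -0.2, -0.5]
gripper_width: 0.268
gripper_force: 59.1
clock: 9.88
position: [0.5859, -0.0747, 0.055]
orientation: [179.9, -0.0, 78.9]
force: [-0.9, -0.2, -1.2]
gripper_width: 0.273
gripper_force: 59.1
turn [ 0.06 -0.01  0.02] then shift cm [-1.00e-02 -1.49e+01  1.00e-02] (or shift before turn [  0.  -14.9  -0. ] )| tcp [ 0.5859 -0.0747  0.055 ] [ 1.7994e+02 -1.0000e-02  7.8920e+01] F [-0.9 -0.2 -1.2] w 0.273 gf 59.1
```

View pics/c.png

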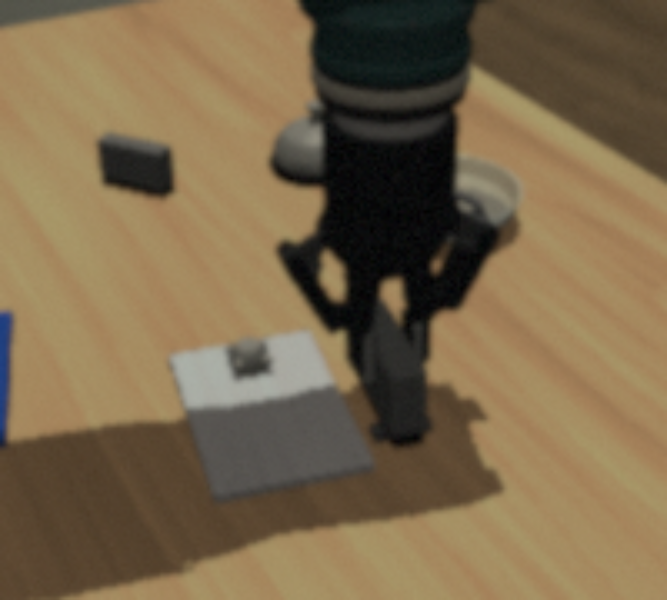

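The plate is clear: only the stud remains at crop (249,357), and the scraper is beyond the far edge. I lift it and carry it to free shelf near (0.52, 0.16).

```bash
python3 -m pendant '{"linear":[[0,0,-2],[0,0,-2.5],[0,0,-2.5],[2,-1,0],[2.5,-1.2,0],[2.5,-1.2,0],[2.5,-1.3,0],[2.5,-1.3,0],[2.5,-1.3,0],[2.5,-1.3,0],[2.5,-1.2,0],[2.3,-1.2,0],[0,0,0],[0,0,2],[0,0,2],[0,0,2],[0,0,1],[0,0,0],[0,0,0]],"angular":[[0,0,0],[0,0,0],[0,0,0],[0,0,0],[0,0,0],[0,0,0],[0,0,0],[0,0,0],[0,0,0],[0,0,0],[0,0,0],[0,0,0],[0,0,0],[0,0,0],[0,0,0],[0,0,0],[0,0,0],[0,0,0],[0,0,0]],"gripper":[0,0,0,0,0,0,0,0,0,0,0,0,0,0,0,0,0,0,0]}'; python3 -c "
from t import *
to([.52,.16,.0458],78.9)"
```

```text
clock: 11.52
position: [0.518, 0.1604, 0.0551]
orientation: [-180.0, 0.0, 78.9]
force: [-0.1, 0.2, -1.5]
gripper_width: 0.27
gripper_force: 59.2
turn [-0.04  0.    0.01] then shift cm [-0.    0.2   0.93] (or shift before turn [-0.    0.2   0.93] )| tcp [0.518  0.1604 0.0551] [-179.96    0.     78.91] F [-0.1  0.2 -1.5] w 0.27 gf 59.2
```

```bash
python3 -m pendant '{"linear":[[0,0,0.5],[0,0,0.4],[0,0,0.05],[0,0,0],[0,0,0],[0,0,0],[0,0,0],[0,0,0],[0,0,0],[0,0,0],[0,0,0],[0,0,-1],[0,0,-2],[0,0,-2.5],[0,0,-2.5],[0,0,-2],[0,0,-2]],"angular":[[0,0,0],[0,0,0],[0,0,0],[0,0,0],[0,0,0],[0,0,0],[0,0,0],[0,0,0],[0,0,0],[0,0,0],[0,0,0],[0,0,0],[0,0,0],[0,0,0],[0,0,0],[0,0,0],[0,0,0]],"gripper":[0,0,0,0,100,100,100,100,100,100,100,100,100,100,100,100,100]}'; python3 m.py; python3 -c "
from t import *
for n in('side','top'):
    im=optics.capture(n);cv2.imwrite('pics/d_%s.png'%n,im[:,:,::-1])
a=cv2.imread('pics/d_side.png')[100:340,180:480];b=cv2.imread('pics/d_top.png')[100:340,180:480]
cv2.imwrite('pics/d.png',np.vstack([cv2.resize(a,(375,300)),cv2.resize(b,(375,300))]))
u,v=np.where(np.ones((1,1)))
im=cv2.imread('pics/d_top.png');cv2.imwrite('pics/cap.png',np.hstack([cv2.resize(im[190:225,410:450],None,fx=9.5,fy=9.5,interpolation=2),cv2.resize(cv2.imread('pics/d_side.png')[275:335,345:400],None,fx=5.5,fy=5.54,interpolation=2)]))
" 
```

```text
clock: 12.93
position: [0.5183, 0.1607, 0.1669]
orientation: [180.0, -0.0, 78.9]
force: [-0.3, -0.2, 0.4]
gripper_width: 1.003
gripper_force: 0.0
px [430. 207.] [25.1 18.7] area 274.5
  z 0.008 ctr [ 519.2 -301.2] sides 50.0 66.0 ang01 -81.4
  z 0.055 ctr [ 515.3 -290.3] sides 48.0 64.0 ang01 -81.4
px [328.1 207.4] [57.7 38.8] area 2130.5
  z 0.008 ctr [519.1 -31.1] sides 103.0 154.0 ang01 -10.6
  z 0.055 ctr [515.2 -30.7] sides 99.0 148.0 ang01 -10.6
px [337.3 175.5] [9.4 4.4] area 27.5
  z 0.008 ctr [604.4 -56.2] sides 12.0 25.0 ang01 -9.7
  z 0.055 ctr [597.2 -54.9] sides 12.0 24.0 ang01 -9.7
px [233.7 165.7] [115.4  44.4] area 822.5
  z 0.008 ctr [633.2 222.7] sides 120.0 316.0 ang01 -43.2
  z 0.055 ctr [624.9 213.1] sides 115.0 304.0 ang01 -43.2
px [424.5 131.1] [20.2 27. ] area 391.0
  z 0.008 ctr [ 724.8 -292.4] sides 75.0 54.0 ang01 -24.0
  z 0.055 ctr [ 712.9 -281.8] sides 72.0 52.0 ang01 -24.0
px [395.7 115.5] [43.3  6.2] area 213.5
  z 0.008 ctr [ 768.1 -215.3] sides 17.0 117.0 ang01 -19.6
  z 0.055 ctr [ 754.5 -207.7] sides 17.0 113.0 ang01 -19.6
px [268.  120.5] [45. 46.] area 1601.5
  z 0.008 ctr [756.1 130.8] sides 125.0 125.0 ang01 -90.3
  z 0.055 ctr [743.  124.8] sides 121.0 120.0 ang01 -90.3
[[[163, 171, 181], [166, 174, 183], [162, 170, 179], [163, 172, 182], [163, 172, 182], [163, 171, 182]], [[163, 172, 182], [163, 172, 181], [162, 171, 181], [163, 172, 181], [163, 171, 180], [162, 171, 181]]] 19 104
```

View pics/d.png

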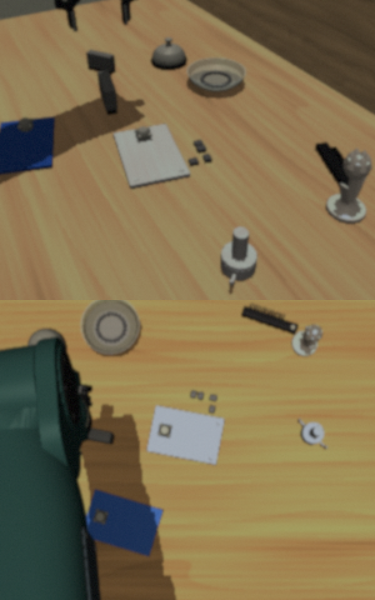

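View pics/cap.png

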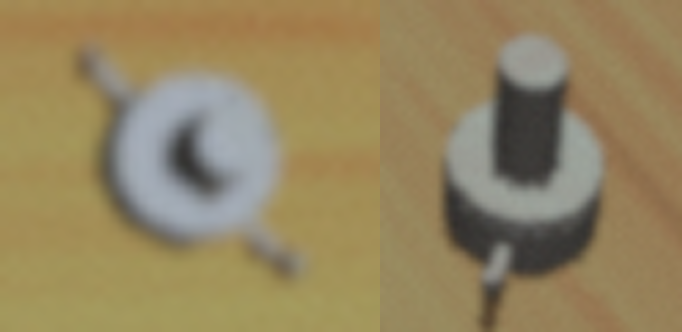

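The views show the scraper standing alone on the shelf, and the four chips clear of the plate beyond its far edge (top crop about (203,399)). The cap is upright, with its post top at crop (225,146) from above and (533,63) from the side.

```bash
python3 -c "
from t import *
print(ray('top',410+225/9.5,190+146/9.5,.064),ray('top',410+199/9.5,190+155/9.5,.024))
print(ray('side',345+153/5.5,275+63/5.54,.064),ray('side',345+143/5.5,275+150/5.54,.024))
# stud top in both views from bright blob near prediction
for n in('top','side'):
    im=cv2.imread('pics/d_%s.png'%n);u,v=proj(n,[.527,.0115,.026]);print(n,u,v)
    u,v=int(u),int(v);c=im[v-15:v+15,u-15:u+15];cv2.imwrite('pics/s_%s.png'%n,cv2.resize(c,(390,390),interpolation=2));print(u-15,v-15)
cv2.imwrite('pics/s.png',np.hstack([cv2.imread('pics/s_top.png'),cv2.imread('pics/s_side.png')]))
to([.5155,-.2925,.15],78.9)
"
```

```text
[ 0.51858155 -0.29761751  0.064     ] [ 0.51954324 -0.3000157   0.024     ]
[ 0.5205323  -0.30153505  0.064     ] [ 0.52212085 -0.29863457  0.024     ]
top 311.82657442637367 203.80559079463964
296 188
side 293.6726769390185 202.76155393577895
278 187
turn [ 0.15 -0.07  0.03] then shift cm [-44.55   8.38   1.67] (or shift before turn [-44.55   8.35   1.64] )| tcp [0.519  0.1608 0.1667] [ 1.7985e+02 -7.0000e-02  7.8930e+01] F [ 0.8  0.2 -0.3] w 0.999 gf 0.0
```

View pics/s.png

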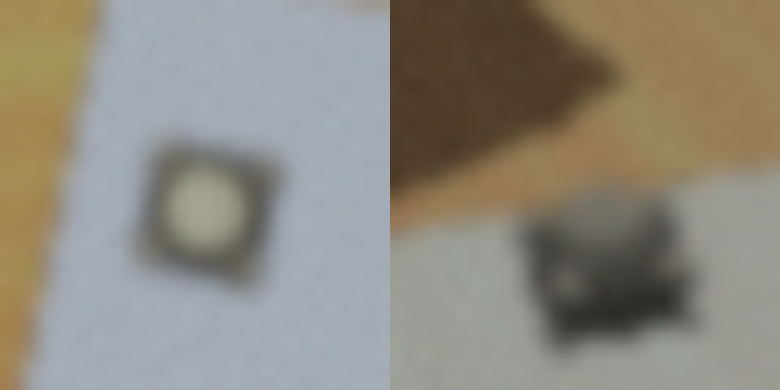

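The stud's top disc is at crop (207,210) from above and (607,220) from the side. Next I move over the cap.

```bash
python3 -m pendant '{"linear":[[-2,0.5,0],[-2.5,0.5,0],[-2.5,0.5,0],[-2.5,0.5,0],[-2.5,0.5,0],[-2.5,0.5,0],[-2.5,0.5,0],[-2.5,0.5,0],[-2.5,0.5,0],[-2.5,0.5,0],[-2.5,0.5,0],[-2.5,0.5,0],[-2.5,0.5,0],[-2.5,0.5,0],[-2.5,0.5,0],[-2.5,0.5,0],[-2.5,0.5,0],[-2.5,0.5,0],[-0.6,0,0],[0,0,0]],"angular":[[0,0,0],[0,0,0],[0,0,0],[0,0,0],[0,0,0],[0,0,0],[0,0,0],[0,0,0],[0,0,0],[0,0,0],[0,0,0],[0,0,0],[0,0,0],[0,0,0],[0,0,0],[0,0,0],[0,0,0],[0,0,0],[0,0,0],[0,0,0]],"gripper":[100,100,100,100,100,100,100,100,100,100,100,100,100,100,100,100,100,100,100,100]}' 100; python3 -c "
from t import *
to([.52,-.2995,.049],78.9)
im=optics.capture('side');cv2.imwrite('pics/e.png',im[:,:,::-1])
st=im[:,:,::-1]
for n,a in(('top','d_top'),('side','d_side')):
    g=cv2.imread('pics/%s.png'%a)
    u0,v0=proj(n,[.527,.012,.026]);u0,v0=int(round(u0)),int(round(v0))
    print(n,(cv2.cvtColor(g,cv2.COLOR_BGR2GRAY))[v0-8:v0+9,u0-8:u0+9] if n=='side' else '')
    h=cv2.cvtColor(g,cv2.COLOR_BGR2HSV)
    if n=='top': print(g[v0-6:v0+7,u0-6:u0+7,2])
"
```

```text
clock: 14.75
position: [0.5194, -0.3005, 0.1641]
orientation: [-179.9, -0.1, 78.8]
force: [0.6, -0.8, 0.0]
gripper_width: 0.996
gripper_force: 0.0
turn [-0.08 -0.06 -0.09] then shift cm [ 0.11  0.04 11.51] (or shift before turn [ 0.09  0.06 11.51] )| tcp [ 0.5194 -0.3005  0.1641] [-1.7992e+02 -6.0000e-02  7.8810e+01] F [ 0.6 -0.8  0. ] w 0.996 gf 0.0
top 
[[163 155 150 146 145 151 154 154 158 160 159 163 162]
 [157 147 134 124 121 125 128 131 140 141 149 154 162]
 [155 134 115 110 113 119 116 112 111 118 129 141 156]
 [152 128 109 117 133 141 136 121 105 101 113 130 152]
 [149 119 110 134 154 159 156 144 117  97 104 131 154]
 [146 115 113 147 161 165 163 154 131  98 105 139 158]
 [141 109 116 146 161 164 162 154 131  99 107 146 161]
 [134 110 109 134 153 160 157 147 122  94 114 148 162]
 [133 115 105 115 133 143 138 125 105  95 121 153 163]
 [137 122 107  97 106 110 107 101 100 108 133 155 163]
 [148 135 125 114 104 101  95  98 106 121 137 157 163]
 [158 152 147 142 137 128 123 115 115 128 144 161 164]
 [163 161 160 158 156 155 152 144 139 145 156 162 163]]
side [[ 64  66  64  63  64
[... 486 characters left out ...]
121 120 118 116 117 115 113 115 114 112 111 124 142 151 152]
 [136 129 117 110 106 107 111 111 111 111 109 101  95 111 136 150 152]
 [146 130 108  90  89  96 104 107 106 104 100  89  83  95 126 151 153]
 [150 130  99  76  74  83  91  94  95  92  85  80  76  91 124 146 152]
 [153 139 109  77  68  76  80  81  79  78  76  71  77  95 119 140 149]
 [156 147 115  78  75  83  79  75  70  67  65  65  76  94 107 126 145]
 [157 148 119  81  81  94  86  70  61  62  58  59  65  73  87 116 141]
 [156 149 126  93  81  86  79  65  53  55  50  50  50  57  82 119 145]
 [156 154 139 105  74  64  60  52  47  46  46  45  47  56  84 124 146]
 [156 155 147 122  80  57  48  50  49  47  53  62  74  80  96 118 142]]
```

```bash
python3 -m pendant '{"linear":[[0.1,0,2],[0,0,2.5],[0,0,2.5],[0,0,2.5],[0,0,1.5],[0,0,0.5],[0,0,0],[0,0,0],[0,0,0],[0,0,0],[0,0,0],[0,0,0],[0,0,0],[0,0,0],[0,0,0],[0,0,0],[0,0,0]],"angular":[[0,0,0],[0,0,0],[0,0,0],[0,0,0],[0,0,0],[0,0,0],[0,0,0],[0,0,0],[0,0,0],[0,0,0],[0,0,0],[0,0,0],[0,0,0],[0,0,0],[0,0,0],[0,0,0],[0,0,0]],"gripper":[100,100,100,100,100,100,100,50,30,10,0,0,0,0,0,0,0]}' 100; python3 -c "
from t import *
to([.52,-.2995,.049],78.9)"
```

```text
clock: 16.22
position: [0.5205, -0.2984, 0.051]
orientation: [179.9, -0.0, 78.9]
force: [0.4, 1.7, 6.3]
gripper_width: 0.204
gripper_force: 97.4
turn [ 0.06 -0.    0.02] then shift cm [-0.12 -0.03  0.2 ] (or shift before turn [-0.12 -0.03  0.2 ] )| tcp [ 0.5205 -0.2984  0.051 ] [179.94  -0.    78.92] F [0.4 1.7 6.3] w 0.204 gf 97.4
```

```bash
python3 -m pendant '{"linear":[[0,0,-1],[0,0,-2],[0,0,-2],[0,0,-2],[0,0,0],[0,0,0]],"angular":[[0,0,0],[0,0,0],[0,0,0],[0,0,0],[0,0,0],[0,0,0]],"gripper":[0,0,0,0,0,0]}' ; python3 -c "
from t import *
to([.5278,.0133,.12],78.9)
for n in('side','top'):
    im=optics.capture(n);cv2.imwrite('pics/f_%s.png'%n,im[:,:,::-1])
s=bot.get_state()['position']
u,v=map(int,proj('side',[s[0],s[1],s[2]-.02]));print(u,v)
im=cv2.imread('pics/f_side.png');cv2.imwrite('pics/f.png',cv2.resize(im[v-50:v+40,u-50:u+50],(660,594),interpolation=2))"
```

```text
clock: 16.72
position: [0.5206, -0.2986, 0.1217]
orientation: [179.9, 0.0, 78.9]
force: [-0.1, 0.2, -0.8]
gripper_width: 0.209
gripper_force: 97.7
turn [0.12 0.03 0.02] then shift cm [30.74 -5.3   0.17] (or shift before turn [30.74 -5.29  0.14] )| tcp [ 0.5206 -0.2986  0.1217] [1.7988e+02 3.0000e-02 7.8920e+01] F [-0.1  0.2 -0.8] w 0.209 gf 97.7
372 268
```

View pics/f.png

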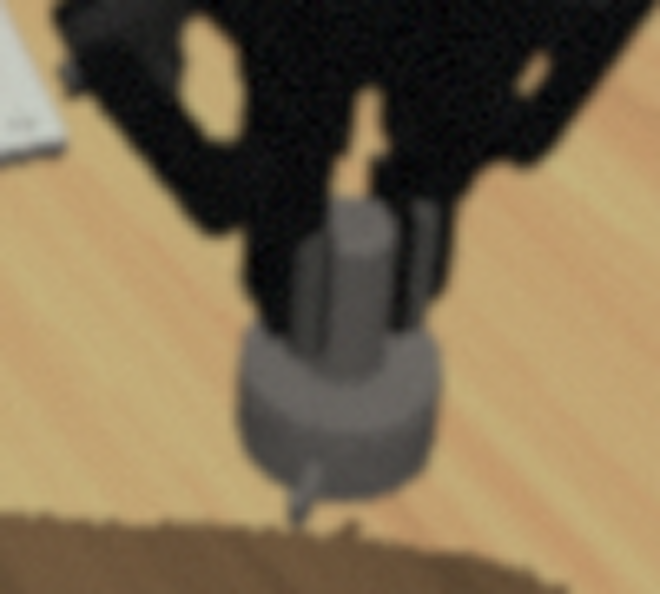

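```bash
python3 -c "
from t import *
for z in(0,.0707):
  for h in(.0,.012,.024,.064): print(z,h,proj('side',[.5206,-.2986,z+h]))
c=proj('side',[.5206,-.2986,.0947])
for a in range(0,360,45):
  q=[.5206+.023*np.cos(np.radians(a)),-.2986+.023*np.sin(np.radians(a))]
  print(a,(proj('side',q+[.0947])+.5-[322,218])*6.6,(proj('side',q+[.0707])+.5-[322,218])*6.6)
print((proj('side',[.5206,-.2986,.0947])+.5-[322,218])*6.6,(proj('side',[.5206,-.2986,.1347])+.5-[322,218])*6.6)
"
```

```text
0 0.0 [369.30585144 312.20095302]
0 0.012 [369.74445034 307.36633229]
0 0.024 [370.19314524 302.42042455]
0 0.064 [371.76636489 285.0790213 ]
0.0707 0.0 [372.04223562 282.03813277]
0.0707 0.012 [372.54572299 276.4882545 ]
0.0707 0.024 [373.06164308 270.80133197]
0.0707 0.064 [374.87733498 250.7871875 ]
0 [423.89228618 316.98033055] [415.27925117 390.87268503]
45 [358.62266364 283.0894902 ] [351.6739539 356.5733589]
90 [283.91006267 288.74697244] [278.69698409 362.23072815]
135 [240.27293554 331.06076624] [236.00049954 404.94458678]
180 [254.10950217 387.68495556] [249.38772027 462.10000734]
225 [320.75839391 425.11146652] [314.2960819  499.88285758]
270 [400.27059357 418.81786053] [391.84544498 493.60271338]
315 [442.52466613 372.96934434] [433.23542947 447.40621727]
[340.30684433 351.788791  ] [352.29041085 219.69543747]
```

The cap hangs upright: its rim spans crop columns 240 to 440, matching the rim predicted for a centred cap (240 to 442). I carry it over the stud.

```bash
python3 -m pendant '{"linear":[[1.5,-0.2,0],[2.5,-0.4,0],[2.5,-0.4,0],[2.5,-0.4,0],[2.5,-0.4,0],[2.5,-0.4,0],[2.5,-0.4,0],[2.5,-0.4,0],[2.5,-0.4,0],[2.5,-0.5,0],[2.5,-0.5,0],[2.5,-0.5,0],[1.7,-0.4,0],[0,0,1],[0,0,1],[0,0,1],[0,0,0],[0,0,0]],"angular":[[0,0,0],[0,0,0],[0,0,0],[0,0,0],[0,0,0],[0,0,0],[0,0,0],[0,0,0],[0,0,0],[0,0,0],[0,0,0],[0,0,0],[0,0,0],[0,0,0],[0,0,0],[0,0,0],[0,0,0],[0,0,0]],"gripper":[0,0,0,0,0,0,0,0,0,0,0,0,0,0,0,0,0,0]}' ; python3 -c "
from t import *
to([.5278,.0133,.085],78.9)
im=optics.capture('side');s=bot.get_state()['position'];zb=s[2]-.051
x0,y0,k=265,140,11
big=cv2.resize(im[y0:y0+54,x0:x0+60][:,:,::-1],(660,594),interpolation=2)
pt=lambda p:tuple(int(i) for i in (proj('side',p)+.5-[x0,y0])*k)
for r,z,c,col in((.013,.020,[.5278,.0133],(0,0,255)),(.023,zb,s[:2],(0,255,0))):
    cv2.polylines(big,[np.array([pt([c[0]+r*np.cos(a),c[1]+r*np.sin(a),z]) for a in np.linspace(0,6.28,60)])],True,col,1)
cv2.imwrite('pics/g.png',big)
print(proj('side',[.5278,.0133,.026]),proj('side',[.527,.012,.026]))"
```

```text
clock: 18.32
position: [0.5263, 0.0138, 0.09]
orientation: [-179.9, -0.0, 78.9]
force: [-0.8, 0.9, -1.2]
gripper_width: 0.209
gripper_force: 97.7
turn [-0.1  -0.02  0.04] then shift cm [-0.02  0.16  0.5 ] (or shift before turn [-0.02  0.16  0.5 ] )| tcp [0.5263 0.0138 0.09  ] [-1.799e+02 -2.000e-02  7.894e+01] F [-0.8  0.9 -1.2] w 0.209 gf 97.7
[293.66662877 202.25385926] [293.57962399 202.64827071]
```

View pics/g.png

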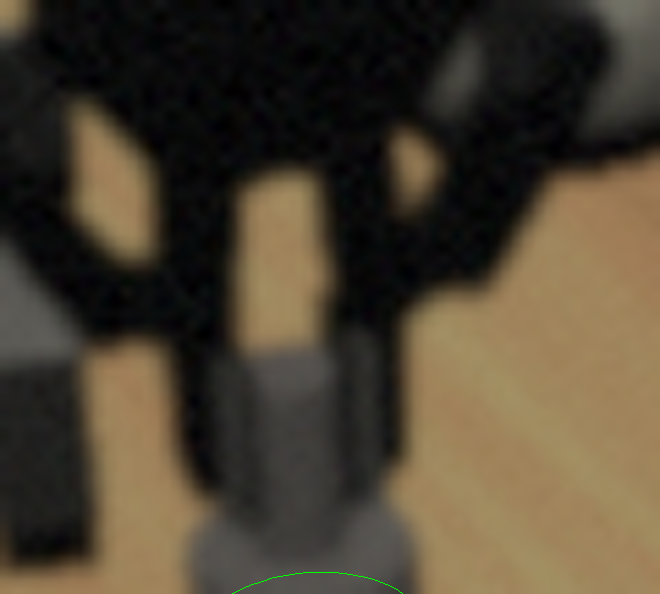

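The crop was too high to show the stud, but the cap is upright in the jaws. That was also one more picture than the limit of 10, so from here I work from numbers only. The measured stud column in the side view (about 293.7) matches the predicted 293.7.

```bash
python3 -m pendant '{"linear":[[0,0.1,0],[0,0.05,0.5],[0,0,0.5],[0,0,0.4],[0,0,0.2],[0,0,0]],"angular":[[0,0,0],[0,0,0],[0,0,0],[0,0,0],[0,0,0],[0,0,0]],"gripper":[0,0,0,0,0,0]}' 
python3 -m pendant '{"linear":[[0,0,0.15],[0,0,0.1],[0,0,0]],"angular":[[0,0,0],[0,0,0],[0,0,0]],"gripper":[0,0,0]}'; python3 -c "
from t import *
to([.5278,.0133,.059],78.9);print(bot.get_state()['wrist_torque'])"
```

```text
clock: 18.87
position: [0.5283, 0.013, 0.074]
orientation: [-180.0, -0.0, 78.9]
force: [0.4, 0.1, 0.3]
gripper_width: 0.203
gripper_force: 97.7
clock: 19.12
position: [0.5287, 0.013, 0.072]
orientation: [180.0, -0.0, 78.9]
force: [-0.4, -0.2, -0.2]
gripper_width: 0.205
gripper_force: 97.7
turn [ 0.01 -0.02  0.02] then shift cm [ 0.01 -0.09  1.3 ] (or shift before turn [ 0.01 -0.09  1.3 ] )| tcp [0.5287 0.013  0.072 ] [ 1.7999e+02 -2.0000e-02  7.8920e+01] F [-0.4 -0.2 -0.2] w 0.205 gf 97.7
[-0.00983224  0.03272051 -0.03312159]
```

```bash
python3 -m pendant '{"linear":[[0,-0.05,0.1],[0,0,0.1],[0,0,0.1],[0,0,0]],"angular":[[0,0,0],[0,0,0],[0,0,0],[0,0,0]],"gripper":[0,0,0,0]}' 
python3 -m pendant '{"linear":[[0,0,0.1],[0,0,0.1],[0,0,0]],"angular":[[0,0,0],[0,0,0],[0,0,0]],"gripper":[0,0,0]}'
python3 -m pendant '{"linear":[[0,0,0.1],[0,0,0.1],[0,0,0]],"angular":[[0,0,0],[0,0,0],[0,0,0]],"gripper":[0,0,0]}'
```

```text
clock: 19.45
position: [0.5287, 0.013, 0.0695]
orientation: [179.9, -0.0, 78.9]
force: [1.2, -0.4, 2.7]
gripper_width: 0.205
gripper_force: 98.2
clock: 19.7
position: [0.5286, 0.013, 0.0673]
orientation: [179.9, -0.0, 78.9]
force: [2.6, -1.3, -1.5]
gripper_width: 0.203
gripper_force: 97.8
clock: 19.95
position: [0.5283, 0.013, 0.0649]
orientation: [180.0, -0.0, 78.9]
force: [3.0, -0.7, -3.8]
gripper_width: 0.203
gripper_force: 97.7
```

```bash
python3 -m pendant '{"linear":[[0,0.05,0.1],[0,0,0.1],[0,0,0]],"angular":[[0,0,0],[0,0,0],[0,0,0]],"gripper":[0,0,0]}' 
python3 -m pendant '{"linear":[[0,0,0.1],[0,0,0.1],[0,0,0]],"angular":[[0,0,0],[0,0,0],[0,0,0]],"gripper":[0,0,0]}'
python3 -m pendant '{"linear":[[0,0,0.05],[0,0,0.05],[0,0,0]],"angular":[[0,0,0],[0,0,0],[0,0,0]],"gripper":[0,0,0]}'
```

```text
clock: 20.2
position: [0.5284, 0.013, 0.0626]
orientation: [-180.0, -0.0, 78.9]
force: [1.2, -0.3, -7.7]
gripper_width: 0.202
gripper_force: 97.7
clock: 20.45
position: [0.5285, 0.013, 0.0608]
orientation: [-180.0, -0.0, 78.9]
force: [0.3, 0.5, -0.9]
gripper_width: 0.204
gripper_force: 97.9
clock: 20.7
position: [0.5286, 0.013, 0.06]
orientation: [180.0, -0.0, 78.9]
force: [0.2, -0.2, -0.2]
gripper_width: 0.207
gripper_force: 97.9
```

```bash
python3 -m pendant '{"linear":[[0,0,0.05],[0,0,0.05],[0,0,0]],"angular":[[0,0,0],[0,0,0],[0,0,0]],"gripper":[0,0,0]}' 
python3 -m pendant '{"linear":[[0,0,0.05],[0,0,0],[0,0,0]],"angular":[[0,0,0],[0,0,0],[0,0,0]],"gripper":[0,0,0]}'
```

```text
clock: 20.95
position: [0.5287, 0.013, 0.0591]
orientation: [180.0, -0.0, 78.9]
force: [0.2, -0.2, -0.4]
gripper_width: 0.201
gripper_force: 98.6
clock: 21.2
position: [0.5289, 0.0129, 0.059]
orientation: [180.0, -0.0, 78.9]
force: [-2.0, 0.0, 6.5]
gripper_width: 0.205
gripper_force: 99.7
```

```bash
python3 -m pendant '{"linear":[[0,-0.03,0.02],[0,0,0],[0,0,0],[0,0,0]],"angular":[[0,0,0],[0,0,0],[0,0,0],[0,0,0]],"gripper":[0,0,0,0]}'
```

```text
clock: 21.53
position: [0.5288, 0.013, 0.059]
orientation: [179.9, -0.0, 78.9]
force: [-1.0, 0.4, 8.7]
gripper_width: 0.203
gripper_force: 99.7
```

```bash
python3 -m pendant '{"linear":[[0,0,0.02],[0,0,0],[0,0,0],[0,0,0],[0,0,0],[0,0,0],[0,0,0],[0,0,0],[0,0,0],[0,0,0],[0,0,0],[0,0,0]],"angular":[[0,0,0],[0,0,0],[0,0,0],[0,0,0],[0,0,0],[0,0,0],[0,0,0],[0,0,0],[0,0,0],[0,0,0],[0,0,0],[0,0,0]],"gripper":[0,0,0,0,0,0,0,0,0,0,0,0]}'
python3 m.py | grep -A1 px; python3 -c "
from h import *
for i in range(3):
    optics.capture('side'); s=bot.get_state(); print(np.round(s['force'],1),np.round(s['position'],4))"
```

```text
clock: 22.53
position: [0.5289, 0.013, 0.0589]
orientation: [179.9, -0.0, 78.9]
force: [-1.0, 0.4, 12.0]
gripper_width: 0.205
gripper_force: 100.0
px [349. 187.] [4. 4.] area 12.5
  z 0.008 ctr [573.3 -87.1] sides 11.0 11.0 ang01 -90.2
--
px [345.2 208.6] [23.7 43.5] area 826.0
  z 0.008 ctr [515.8 -76.5] sides 116.0 63.0 ang01 -11.6
--
px [197.7 192.5] [ 8.3 25.5] area 180.5
  z 0.008 ctr [559.8 316.3] sides 67.0 23.0 ang01 -55.8
--
px [249. 196.] [23.4 49.9] area 180.0
  z 0.008 ctr [550.4 179.2] sides 133.0 63.0 ang01 -7.5
--
px [217.  137.5] [27. 28.] area 613.5
  z 0.008 ctr [709.4 268.2] sides 76.0 74.0 ang01 -90.2
--
px [424.5 131.1] [20.2 27. ] area 390.0
  z 0.008 ctr [ 724.8 -292.4] sides 75.0 54.0 ang01 -24.0
--
px [395.5 115.5] [43.6  6.3] area 215.0
  z 0.008 ctr [ 768.2 -214.8] sides 18.0 118.0 ang01 -18.8
--
px [267.6 120.1] [46.3 45.7] area 1584.0
  z 0.008 ctr [757.2 131.9] sides 127.0 127.0 ang01 -14.1
[-1.9  0.4 12.6] [0.5289 0.013  0.059 ]
[-2.1 -0.  13.1] [0.5289 0.013  0.059 ]
[-1.8  0.6 13.4] [0.5289 0.013  0.0589]
```

```bash
python3 -m pendant '{"linear":[[0,0,-0.02],[0,0,0],[0,0,0],[0,0,0],[0,0,0],[0,0,0],[0,0,0],[0,0,0]],"angular":[[0,0,0],[0,0,0],[0,0,0],[0,0,0],[0,0,0],[0,0,0],[0,0,0],[0,0,0]],"gripper":[0,0,0,0,0,0,0,0]}'
```

```text
clock: 23.4
position: [0.5288, 0.013, 0.059]
orientation: [179.9, -0.0, 78.9]
force: [-0.3, -0.3, 10.3]
gripper_width: 0.204
gripper_force: 99.3
```

```bash
python3 -c "
from workcell import bot
print(bot.hand_in())"
```

```text
the job is handed in; nothing more can be done
None
```

The job is handed in, with no verdict returned: by the camera and force readings all four chips are off the plate, the scraper stands on the shelf, and the cap is seated on the stud and held down at about 10 N; I viewed 11 pictures, one over the limit of 10.

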